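Open the latched clear cover of a press controller and switch its heater on

ROBOT

A 6-joint arm with a two-finger parallel gripper is mounted at the origin on the work surface. World frame = base frame: x ahead of the robot, y to its left, z up, the work surface at z = 0. Lengths are in m, angles in rad, forces in N, time in s.
With the tool pointing down it reaches from about 0.35 to 0.975 m from the base axis. Payload 4.9 kg.
Tool frame: the origin (TCP) lies at the very end of the fingers, on their centre line; the grasp point (between the pads) lies manip.grip_point_offset behind it (manip.grip_point_offset is the distance from the TCP to the grasp point, in m); z points along the fingers, y is the line along which they close (so a half turn about z gives the same grasp; the last joint's range is limited). The gripper opens to 85 mm and grips with 20 to 120 N. Pads are 22 mm wide; open, the fingers measure 114 mm over their backs; the gripper's body (76 mm by 85 mm) begins 54 mm behind the grasp point. The pads swing forward as they close: fully open they stand 13 mm farther back than shut.
Start: joints at [1.161, 0.053, 1.613, -0, 1.476, -0.119], TCP at [0.179, 0.599, 0.231] pointing down, gripper open.
Joint ranges: [-3.01, 3.01], [-1.01, 2.22], [0.06, 2.58], [-1.02, 4.17], [0.09, 2.62], [-3.14, 3.14]. Speed limits (rad/s): [2.57, 2.57, 3.14, 3.14, 3.14, 3.14].

INTERFACE

Orientations are given as a unit quaternion [w, x, y, z].
In Python, from plant import manip gives the robot as it stands.
- The arm moves only by the shell command python3 -m crank 'ROWS' [OPENING]. ROWS is JSON, a list of rows, each an object of numbers: "x", "y", "z": the shift along the tool's x, y, z in cm; "turn": the turn about the tool's z in rad. In form: [{"x": .., "y": .., "z": .., "turn": ..}, ...]. A call has 1 to 5 rows; each row shifts and turns the commanded pose from where the row before left it, along the tool's axes as they then stand; what a row does not reach is not made up. A row lasts 1/10 s, in which the tool goes at most 50 mm and 8.59 degrees, less where a joint would pass 70% of its speed; a pose out of reach is approached as far as the arm can. A call with a gripper value outside its range is refused whole. OPENING is the opening in per cent of the stroke, from 0 (shut) to 100 (fully open), set as the call begins (- or left out, the last holds). The fingers move at their own pace and stop on an object; the grip force is fixed at half the most. Time passes only in rows, so rows that do not move let the fingers close. It gives the time, the measured TCP pose, the force, the opening and the grip force at its end, in the units of the state.
- manip.state(): the state, without advancing time (a new reading comes with each control period).
- manip.grab_frame(name): name is "scene" or "side" or "wrist"; returns (picture, depth): 420x560x3 uint8, red, green, blue; 420x560 float32, m along the optical axis (not along the pixel's ray), 0 where there is no reading.
- manip.camera_model(name): a dict with "mtx" (3x3 intrinsics, pixels), "world_to_cam" (4x4, takes a point from world to camera coordinates). Camera axes: x right, y down, z forward; pixel columns grow to the right and rows downward; lengths in m; the calibration is good to about 2 mm. The wrist camera is an equidistant fisheye: a pixel r from the principal point sees the ray r / f radians off the axis. A picture is of the moment at which its call begins: read the wrist's pose just before it. camera_model takes no time and is no camera call; for the wrist camera it gives the pose at the moment of the call.
- manip.job_done(): hands the job in; it is judged then, once.
The state is a dict: "time": time; "joint_pos": joint angles; "joint_vel": joint speeds; "joint_efforts": joint torques, N m; "tool_pos": TCP position; "tool_rot": TCP orientation; "contact_force": force on the tool from outside, world axes, zero at the start; "ft_torque": the same for the moment, N m; "gripper_width": opening from 0.0 (shut) to 1.0 (fully open); "grasp_force": force on a finger pad.
Only numpy, scipy, OpenCV 4.12 (cv2) and the standard library are available. Lean on these libraries where they do the work, as an engineer would, in place of code of your own. Each camera call takes 0.05 s, during which the arm holds its last target. There are 200 camera calls.

TASK

Switch the hot-foil press's heater on: press the controller's release tab so that its clear cover springs up, push the cover on with your fingers, past upright, until it lies fully back on its stop, then press the raised near end of the rocker switch under it until it snaps over to on. Nothing is to be picked up: work by touch with the fingers, gently, leave the thermostat dial as it is set and the things lying around where they are, and leave the cover open.

Things in the scene. Friction and masses are not known exactly. Their poses are not given: they have to be found in the camera images.
- controller: the temperature controller, a grey-green steel box 220 (x) x 240 (y) x 70 mm high with an aluminium top, screwed to the bench. Origin: centre of its underside, on the bench; its x points from its front (the side with the release tab) to its rear (the cover's hinge), y to its left, z up. All offsets below are in this frame, in mm. A clear hood covers most of its top; a bare 54 mm strip at the front carries the tab
- tab_top (a point): centre of the top of the release tab's press pad, a grey ribbed plate 40 (x) x 40 (y) x 4 mm on the front strip, middle of the width, at (-92, 0, 87); the pad's rear 8 mm carry a hook that stands up to z = 97 just before the cover. Moves with the tab
- release_tab (a joint): turn of the release tab about a pin along y at (-59, 0, 76), rad: 0 at rest, 0.25 at its stop. Pressed from above on the pad it goes down, about 8 mm at the pad's centre, against a spring of 2 to 5 N; past about 0.16 the hook lets the cover go. It springs back when let go
- cover_edge (a point): middle of the lower edge of the cover's front wall; at (-55, 0, 72) when shut, 135 mm from the hinge; moves with the cover. The cover is a clear hood with grey edges, 135 (x) x 190 (y) x 35 mm high, walls 3 mm, open below, 0.16 kg; its top lies at z = 107 when shut. A 6 mm catch sticks out of the middle of its front wall
- cover_hinge (a point): middle of the cover's hinge line, which runs along y at (80, 0, 72)
- cover (a joint): opening of the cover, rad: 0 shut (latched; it may read about 0.01), growing as its front rises and goes back. Once let go it springs up by itself to about 0.73 within a second and rests there. Pushed further it falls back to 0.73 if let go before upright (about 1.2, as its weight lies above the hinge), and falls gently open beyond it; 1.92 is its stop, where it stays
- switch_near_end (a point): point on the top of the near (front) end of the rocker switch, 10 mm before its middle, where it is pressed. The switch is black, 34 (x) x 22 (y) mm, middle at (-15, -50), in a bezel 2 mm high on the top; off, this end stands up at z about 82; on, about 79. Moves with the rocker
- heater_switch (a joint): tilt of the rocker, rad: 0 off (near end up), 0.32 on (near end down). It snaps over past 0.16; that takes about 4 N down on the near end and it stays over
- dial_mark (a point): point on the skirt of the thermostat dial, in line with its white pointer: a black knob of 48 mm diameter, 20 mm high, axis at (-15, 50); turns stiffly. To be left as set
- foil_roll_center (a point): bystander: centre of a standing gold foil roll, 50 mm diameter, 60 mm high
- silver_roll_center (a point): bystander: centre of a standing silver foil roll, 44 mm diameter, 80 mm high
- brass_die: bystander: brass stamping die 26 x 34 x 20 mm lying loose on the controller's front strip, right of the tab; origin: centre of its underside
- type_holder: bystander: steel type holder 28 x 90 x 28 mm (its own x, y, z) lying alongside the controller, right of it; origin: centre of its underside
- wood_ring: bystander: light wooden ring of 96 mm diameter, 10 mm high, lying left of the controller; origin: centre of its underside
- screwdriver: bystander: screwdriver 170 mm long lying on the bench; origin: its underside, mid-length
- tape_roll: bystander: cream tape roll of 84 mm diameter, 24 mm high, lying beside the controller; origin: centre of its underside

How it is judged:
On the way, in this order (a step that is already met when the one before it is completed fails the run):
1. the release tab is pressed down by the fingers (value of joint release_tab above 0.12 rad and contact force between the fingers and release_tab above 0.5 N), for 0.04 s.
2. the cover springs up (value of joint cover above 0.5 rad), for 0.1 s.
3. the fingers push the cover on (value of joint cover above 0.85 rad and contact force between the fingers and cover above 0.05 N), for 0.04 s.
4. the cover is pushed fully open (value of joint cover above 1.8 rad), for 0.2 s.
5. the heater switch is pressed to on with the cover open (value of joint heater_switch above 0.27 rad and value of joint cover above 1.8 rad), for 0.2 s.
At the end, for the whole second after the job is handed in: the rocker stands at on (over 0.27 of 0.32 rad), the cover lies still, fully open (over 1.8 of 1.92 rad), and the tab has sprung back (all of step 5 and value of joint release_tab below 0.05 rad and velocity of joint cover below 0.1 rad/s); the robot touches nothing.
It fails at once if the cover is hit, forced or squeezed with more than 20 N (contact force between the fingers and cover above 20 N).
It fails at once if the tab or the switch is pressed with more than 40 N (contact force between the fingers and release_tab above 40 N or contact force between the fingers and heater_switch above 40 N).
It fails at once if the thermostat dial is turned from its setting (distance of dial_mark from where it was at the start of the episode above 0.005 m).
It fails at once if something lying around is lifted, carried or pushed away by more than 20 mm (distance of any of foil_roll_center, silver_roll_center, brass_die, type_holder, wood_ring, screwdriver, tape_roll from where it was at the start of the episode above 0.02 m).
It also fails if it takes over 54 s, if anything falls off the work surface, if the arm or the gripper's body presses on something with over 40 N, if the wrist force passes 120 N, or if a joint passes its speed limit or range.

## Working session

There is one attempt and no reset: what is moved stays moved. The work goes in short steps, Python scripts to look and compute and a shell command to move; the robot and the scene stay as the last step left them, time stands still between calls to the robot, and variables do not carry over. Pictures are saved under pics/ and viewed, at most 10 in all, crops included, and the job is handed in when it is done.

```bash
mkdir -p pics; ls; python3 - <<'E'
from plant import manip
import cv2,numpy as np
s=manip.state();print(s)
print(manip.grip_point_offset)
for n in("scene","side"):
    p,d=manip.grab_frame(n);cv2.imwrite(f"pics/{n}0.png",p[:,:,::-1]);np.savez(f"{n}0.npz",p=p,d=d)
    print(n,manip.camera_model(n))
E
```

```text
pics
{'time': 0.0, 'joint_pos': array([ 1.16099554e+00,  5.33471609e-02,  1.61429687e+00,  1.04082018e-05,
        1.47602575e+00, -1.19003786e-01]), 'joint_vel': array([-0.0009497 , -0.00072927,  0.00110189,  0.0008494 ,  0.00089115,
        0.00088419]), 'joint_efforts': array([-3.49111478e-04, -3.93687344e+01, -3.70175672e+01, -1.06114921e-04,
        7.14318754e-03, -2.58728761e-05]), 'tool_pos': array([0.17894328, 0.59817718, 0.23006734]), 'tool_rot': array([-2.76409457e-04,  1.44887153e-01,  9.89447641e-01, -1.00111471e-03]), 'contact_force': array([-0.2281065 ,  0.33980766, -0.6726962 ]), 'ft_torque': array([ 0.02424658, -0.02122265,  0.00194462]), 'grasp_force': 0.0, 'gripper_width': 0.9973695534769381}
0.0187
scene {'mtx': array([[536.30420333,   0.        , 279.87193099],
       [  0.        , 536.30420333, 203.66905801],
       [  0.        ,   0.        ,   1.        ]]), 'world_to_cam': array([[ 0.72245601,  0.69123082,  0.01603976, -0.48331485],
       [ 0.57560971, -0.58843591, -0.56781744, -0.21626482],
       [-0.38305455,  0.41945576, -0.82299823,  1.50042384],
       [ 0.        ,  0.        ,  0.        ,  1.        ]])}
side {'mtx': array([[413.36745535,   0.        , 278.48581433],
       [  0.        , 413.36745535, 212.55538437],
       [  0.        ,   0.        ,   1.        ]]), 'world_to_cam': array([[ 0.91574699, -0.40121966,  0.020742  , -0.49055873],
       [-0.21029929, -0.5226997 , -0.82617143,  0.23206116],
       [ 0.34231805,  0.75220197, -0.56303689,  0.95413855],
       [ 0.        ,  0.        ,  0.        ,  1.        ]])}
```

View pics/scene0.png

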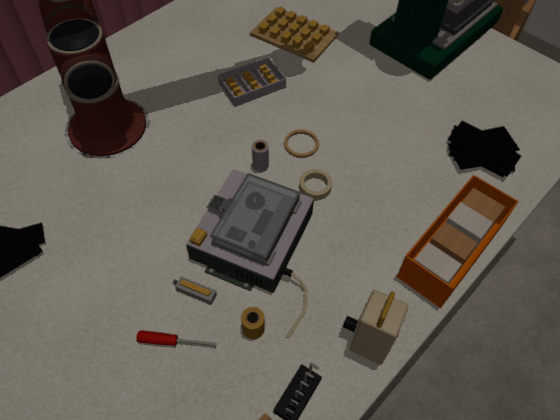

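View pics/side0.png

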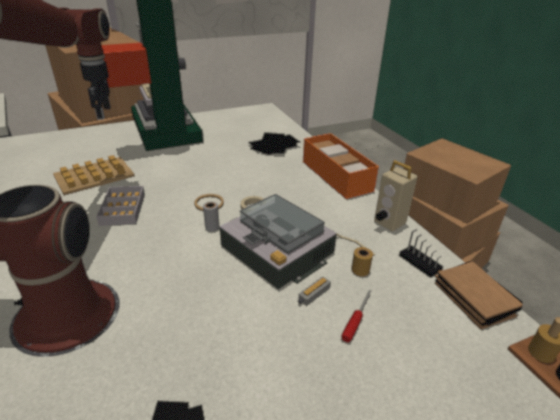

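The scene view shows the controller at about (250,225), its tab at (216,205) and the die at (198,236). The front faces image left, towards the robot.

```bash
cat > h.py <<'E'
import numpy as np,cv2
from plant import manip
def cloud(n,d,cm=None):
    cm=cm or manip.camera_model(n);K=cm["mtx"];T=np.linalg.inv(cm["world_to_cam"])
    v,u=np.mgrid[:d.shape[0],:d.shape[1]]
    c=np.stack([(u-K[0,2])/K[0,0]*d,(v-K[1,2])/K[1,1]*d,d],-1)
    return c@T[:3,:3].T+T[:3,3]
def ray(n,u,v,z):
    cm=manip.camera_model(n);T=np.linalg.inv(cm["world_to_cam"])
    r=T[:3,:3]@np.linalg.solve(cm["mtx"],[u,v,1]);return T[:3,3]+r*(z-T[2,3])/r[2]
E
python3 - <<'E'
from h import *
for n,(u0,u1,v0,v1) in {"scene":(180,325,160,295),"side":(212,345,190,290)}.items():
    f=np.load(n+"0.npz");P=cloud(n,f["d"]);
    m=np.zeros(f["d"].shape,bool);m[v0:v1,u0:u1]=1;m&=f["d"]>0
    print(n,np.histogram(P[m][:,2],bins=np.arange(-.01,.13,.01)))
    t=m&(P[...,2]>.062)&(P[...,2]<.078)
    k,l,st,_=cv2.connectedComponentsWithStats(t.astype(np.uint8));i=1+st[1:,4].argmax()
    q=P[t&(l==i)];print("top z",np.median(q[:,2]));r=cv2.minAreaRect((q[:,:2]*1000).astype(np.float32));print(r,cv2.boxPoints(r).round().tolist())
    t=m&(P[...,2]>.1)&(P[...,2]<.113)
    q=P[t];r=cv2.minAreaRect((q[:,:2]*1000).astype(np.float32));print("cover",len(q),r,np.median(q[:,2]))
print("tab",ray("scene",216,205,.087),ray("side",258,240,.087),"die",ray("scene",198,236,.09))
p=np.load("scene0.npz")["p"][150:300,170:330];cv2.imwrite("pics/c.png",cv2.resize(p[:,:,::-1],None,fx=4.8,fy=4,interpolation=2))
E
```

```text
scene (array([3009, 5792,  444,  878,  413,  266,  255, 1309, 1908,  524,  328,
       3630,  739,    0]), array([-0.01,  0.  ,  0.01,  0.02,  0.03,  0.04,  0.05,  0.06,  0.07,
        0.08,  0.09,  0.1 ,  0.11,  0.12,  0.13]))
top z 0.07053846824775001
((545.011474609375, 31.395767211914062), (219.62644958496094, 241.1015625), 20.049251556396484) [[401.0, 107.0], [483.0, -119.0], [689.0, -44.0], [607.0, 182.0]]
cover 4343 ((553.6944580078125, 36.79034423828125), (141.03253173828125, 196.5530242919922), 19.98406219482422) 0.10810697329348784
side (array([4162, 1996,  456,  599,  346,  355,  346, 1370,  560,  555,  291,
       2208,    4,    0]), array([-0.01,  0.  ,  0.01,  0.02,  0.03,  0.04,  0.05,  0.06,  0.07,
        0.08,  0.09,  0.1 ,  0.11,  0.12,  0.13]))
top z 0.06896457048926896
((543.3873291015625, 29.191665649414062), (220.75152587890625, 240.6343536376953), 19.70947265625) [[399.0, 105.0], [480.0, -121.0], [688.0, -47.0], [607.0, 180.0]]
cover 2212 ((556.0709838867188, 35.69482421875), (140.77772521972656, 197.06092834472656), 20.137693405151367) 0.10631099071066996
tab [ 0.46387224 -0.00298655  0.087     ] [ 0.46956135 -0.01629612  0.087     ] die [ 0.49899696 -0.08897378  0.09      ]
```

View pics/c.png

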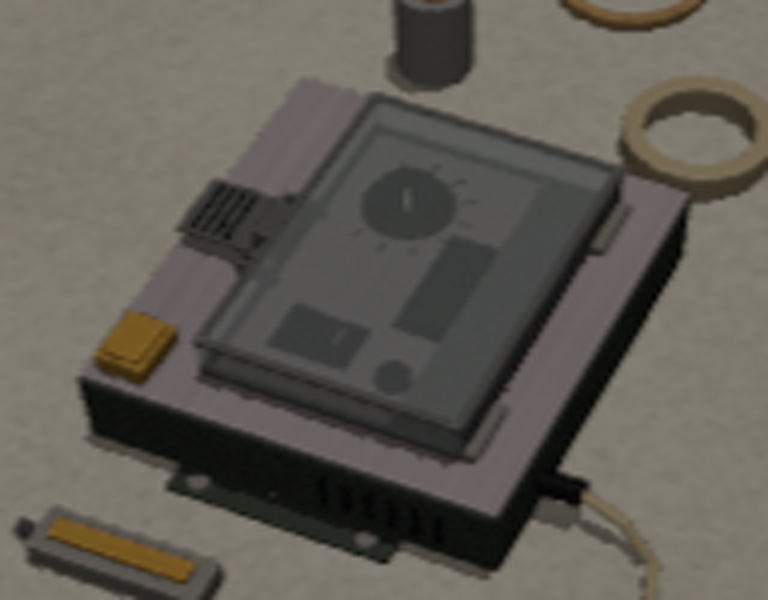

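The controller is centred at about (0.544, 0.030) with a yaw of about 20°, and both views agree. The crop shows the tab pad at (225,215) with the die clear of it, right of the tab. First I shut the fingers and turn the tool so its x runs along −controller x.

```bash
python3 -m crank '[{"turn":-0.13},{"turn":-0.13},{"turn":-0.13},{"turn":-0.13},{"turn":-0.125}]' 0
cat >> h.py <<'E'
C=np.array([.5443,.0303]);A=np.radians(19.95);ex=np.array([np.cos(A),np.sin(A)]);ey=np.array([-ex[1],ex[0]])
def go(lx,ly,z):
    """cm in tool axes (and turn) to controller-frame target lx,ly (mm), tip height z (mm)"""
    from scipy.spatial.transform import Rotation as R
    s=manip.state();w=s["tool_rot"];M=R.from_quat([w[1],w[2],w[3],w[0]]).as_matrix()
    p=s["tool_pos"];t=np.r_[C+ex*lx/1e3+ey*ly/1e3,z/1e3];l=p[:2]-C
    yaw=np.arctan2(M[1,0],M[0,0]);dt=(yaw-(A+np.pi)+np.pi)%(2*np.pi)-np.pi
    print("t %.2f local mm"%s["time"],np.round([l@ex*1e3,l@ey*1e3,p[2]*1e3],1),"F",s["contact_force"].round(2),"grip %.2f"%s["gripper_width"])
    print("shift cm",np.round(M.T@(t-p)*100,2),"turn %.3f"%dt,"tilt",M[:,2].round(3))
E
python3 -c "
from h import *
go(-101,0,230)"
```

```text
t 0.10 local mm [-149.6  658.5  230.2] F [-1.07 -0.27 -0.09] grip 1.00
shift cm [-43.17 -49.96   0.1 ] turn -0.639 tilt [-0.001 -0.002 -1.   ]schema error: expected keys x, y, z, turn
```

```bash
python3 -m crank '[{"x":0,"y":0,"z":0,"turn":-0.13},{"x":0,"y":0,"z":0,"turn":-0.13},{"x":0,"y":0,"z":0,"turn":-0.13},{"x":0,"y":0,"z":0,"turn":-0.13},{"x":0,"y":0,"z":0,"turn":-0.12}]' 0
python3 -m crank '[{"x":-0.3,"y":-4.5,"z":0,"turn":0},{"x":-0.3,"y":-4.5,"z":0,"turn":0},{"x":-0.3,"y":-4.5,"z":0,"turn":0},{"x":-0.3,"y":-4.5,"z":0,"turn":0},{"x":-0.3,"y":-4.5,"z":0,"turn":0}]'
python3 -m crank '[{"x":-0.3,"y":-4.5,"z":0,"turn":0},{"x":-0.3,"y":-4.5,"z":0,"turn":0},{"x":-0.3,"y":-4.5,"z":0,"turn":0},{"x":-0.3,"y":-4.5,"z":0,"turn":0},{"x":-0.3,"y":-4.5,"z":0,"turn":0}]'
python3 -c "
from h import *
go(-101,0,110)"
```

```text
time: 0.6
tool_pos: [0.179, 0.5984, 0.2306]
tool_rot: [-0.0, -0.176, 0.984, -0.001]
contact_force: [-0.3, -0.1, -0.0]
gripper_width: 0.144
grasp_force: 0.0
time: 1.1
tool_pos: [0.2704, 0.3906, 0.2307]
tool_rot: [-0.0, -0.174, 0.985, -0.0]
contact_force: [0.8, 1.0, -0.1]
gripper_width: 0.004
grasp_force: 0.0
time: 1.6
tool_pos: [0.3614, 0.1844, 0.231]
tool_rot: [0.0, -0.174, 0.985, 0.0]
contact_force: [1.2, -0.2, 0.9]
gripper_width: 0.002
grasp_force: 0.0
t 1.60 local mm [-119.3  207.3  231. ] F [ 1.16 -0.24  0.94] grip 0.00
shift cm [ -1.8  -20.73  12.1 ] turn 0.001 tilt [ 0.  0. -1.]
```

```bash
python3 -m crank '[{"x":-0.4,"y":-4.5,"z":0,"turn":0},{"x":-0.4,"y":-4.5,"z":0,"turn":0},{"x":-0.4,"y":-4.5,"z":1,"turn":0},{"x":-0.3,"y":-4.5,"z":2,"turn":0},{"x":-0.3,"y":-2.5,"z":2,"turn":0}]'
python3 -m crank '[{"x":0,"y":0,"z":2,"turn":0},{"x":0,"y":0,"z":2,"turn":0},{"x":0,"y":0,"z":2,"turn":0},{"x":0,"y":0,"z":0.5,"turn":0},{"x":0,"y":0,"z":0,"turn":0}]'
python3 - <<'E'
from h import *
go(-101,0,87)
p,d=manip.grab_frame("scene");cv2.imwrite("pics/d.png",cv2.resize(p[130:280,150:350,::-1],None,fx=4,fy=4,interpolation=2))
E
```

```text
time: 2.1
tool_pos: [0.4492, -0.0032, 0.1809]
tool_rot: [0.001, -0.172, 0.985, -0.001]
contact_force: [0.1, 0.6, 0.5]
gripper_width: -0.0
grasp_force: 0.0
time: 2.6
tool_pos: [0.4475, -0.0001, 0.1153]
tool_rot: [-0.001, -0.174, 0.985, 0.0]
contact_force: [0.5, -0.1, -0.5]
gripper_width: 0.0
grasp_force: 0.0
t 2.60 local mm [-101.4    4.4  115.3] F [ 0.45 -0.11 -0.48] grip 0.00
shift cm [-0.04 -0.45  2.82] turn 0.001 tilt [-0.003  0.    -1.   ]
```

View pics/d.png

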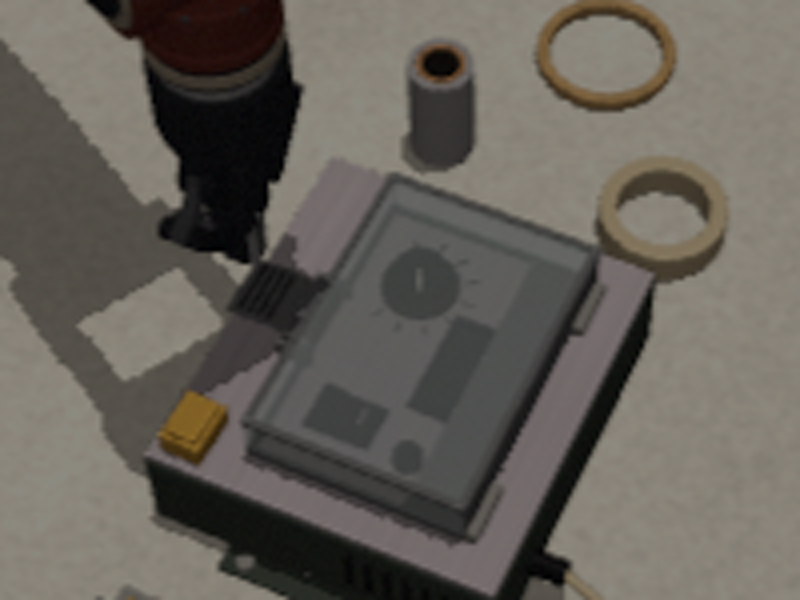

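The fingertips are at about (245,255), just above the tab pad at (265,295), and all is clear. Next I lower onto the pad.

```bash
python3 -m crank '[{"x":0,"y":-0.4,"z":1,"turn":0},{"x":0,"y":0,"z":1,"turn":0},{"x":0,"y":0,"z":0.5,"turn":0},{"x":0,"y":0,"z":0.3,"turn":0},{"x":0,"y":0,"z":0,"turn":0}]'
python3 -m crank '[{"x":0,"y":0,"z":0.2,"turn":0},{"x":0,"y":0,"z":0.2,"turn":0},{"x":0,"y":0,"z":0.2,"turn":0}]'
python3 -c "
from h import *
go(-101,0,80)"
```

```text
time: 3.15
tool_pos: [0.4494, -0.004, 0.0877]
tool_rot: [-0.001, -0.174, 0.985, 0.0]
contact_force: [0.4, 0.7, -0.2]
gripper_width: -0.001
grasp_force: 0.0
time: 3.45
tool_pos: [0.4497, -0.0043, 0.0827]
tool_rot: [-0.0, -0.174, 0.985, -0.0]
contact_force: [-4.4, -1.6, 4.5]
gripper_width: 0.003
grasp_force: 2.3
t 3.45 local mm [-100.8   -0.2   82.7] F [-4.36 -1.61  4.49] grip 0.00
shift cm [0.02 0.02 0.27] turn 0.001 tilt [-0.001 -0.001 -1.   ]
```

```bash
python3 -m crank '[{"x":0.4,"y":0,"z":0.1,"turn":0},{"x":0,"y":0,"z":0.2,"turn":0},{"x":0,"y":0,"z":0.1,"turn":0}]'
python3 -m crank '[{"x":0,"y":0,"z":0.2,"turn":0},{"x":0,"y":0,"z":0.1,"turn":0},{"x":0,"y":0,"z":0,"turn":0}]'
python3 - <<'E'
from h import *
go(-101,0,80)
p,d=manip.grab_frame("side");cv2.imwrite("pics/e.png",cv2.resize(p[150:300,180:380,::-1],None,fx=4,fy=4,interpolation=2))
E
```

```text
time: 3.75
tool_pos: [0.4465, -0.0056, 0.0787]
tool_rot: [0.001, -0.174, 0.985, -0.0]
contact_force: [0.6, 0.6, 4.2]
gripper_width: -0.001
grasp_force: 1.8
time: 4.05
tool_pos: [0.4466, -0.0057, 0.0771]
tool_rot: [0.0, -0.174, 0.985, -0.0]
contact_force: [-5.6, -0.1, 12.5]
gripper_width: -0.002
grasp_force: 6.9
t 4.05 local mm [-104.1   -0.5   77.1] F [-5.56 -0.11 12.48] grip -0.00
shift cm [-0.31  0.05 -0.29] turn 0.001 tilt [ 0. -0. -1.]
```

View pics/e.png

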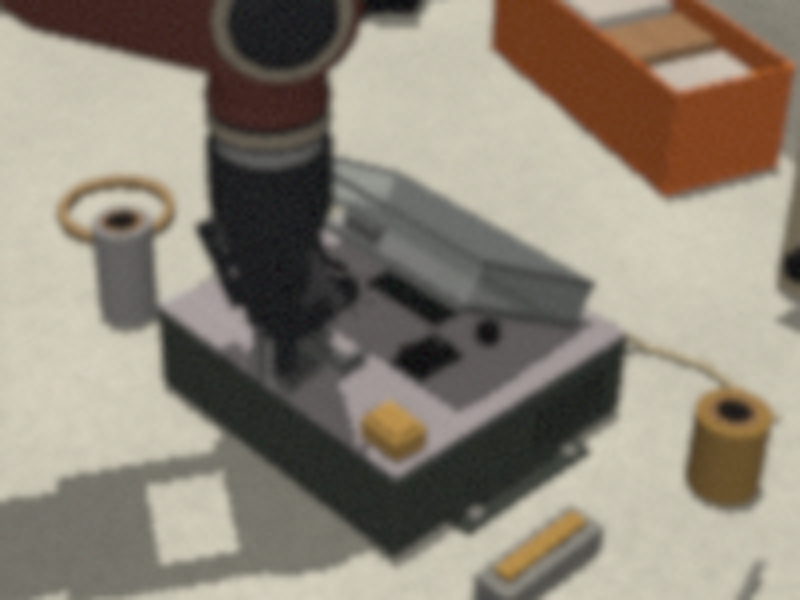

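The cover has sprung up, its front edge at about (460,300) in the side crop, and the tab is down. I raise the fingers and go to the front of the cover, off the middle to miss the catch.

```bash
python3 -m crank '[{"x":0,"y":0,"z":-0.5,"turn":0},{"x":0.3,"y":0,"z":-1.5,"turn":0},{"x":0,"y":0,"z":-2,"turn":0},{"x":0,"y":-1,"z":-2,"turn":0},{"x":0,"y":-2,"z":-1,"turn":0}]'
python3 -m crank '[{"x":-2,"y":0,"z":0,"turn":0},{"x":-2,"y":0,"z":0,"turn":0},{"x":-1,"y":0,"z":0,"turn":0},{"x":0,"y":0,"z":0,"turn":0},{"x":0,"y":0,"z":0,"turn":0}]'
python3 - <<'E'
from h import *
go(-46,-30,150)
p,d=manip.grab_frame("side");cv2.imwrite("pics/f.png",cv2.resize(p[150:300,180:380,::-1],None,fx=4,fy=4,interpolation=2))
E
```

```text
time: 4.6
tool_pos: [0.4535, -0.0343, 0.1461]
tool_rot: [0.0, -0.175, 0.985, 0.0]
contact_force: [0.4, -0.0, 0.0]
gripper_width: 0.003
grasp_force: 0.0
time: 5.1
tool_pos: [0.4996, -0.0174, 0.1445]
tool_rot: [-0.001, -0.174, 0.985, 0.0]
contact_force: [0.8, -0.7, -0.6]
gripper_width: -0.005
grasp_force: 0.0
t 5.10 local mm [-58.3 -29.6 144.5] F [ 0.78 -0.68 -0.63] grip -0.00
shift cm [-1.23 -0.04 -0.56] turn 0.001 tilt [-0.002  0.    -1.   ]
```

View pics/f.png

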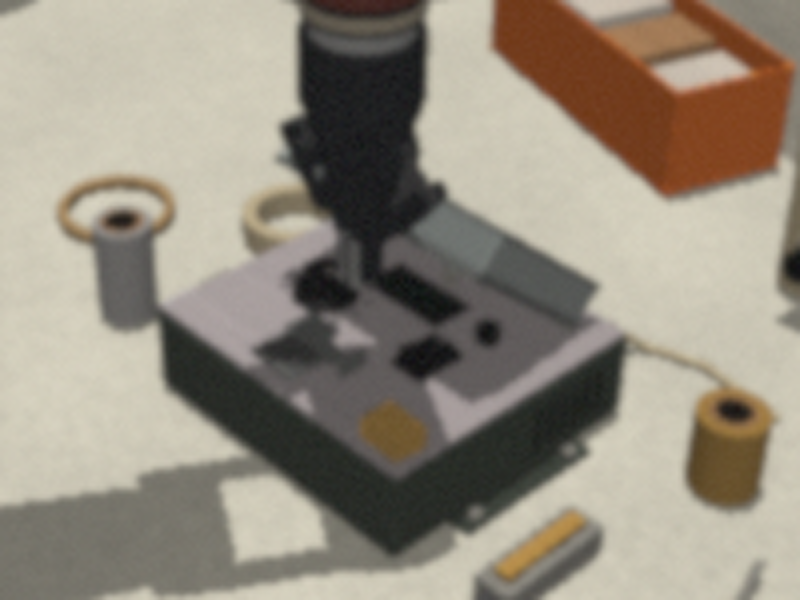

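The fingers stand just before the cover's raised front edge at about (430,215), with the tab clear. I push on in small steps.

```bash
python3 -m crank '[{"x":-0.5,"y":0,"z":-0.5,"turn":0},{"x":-0.6,"y":0,"z":-0.2,"turn":0},{"x":-0.6,"y":0,"z":0,"turn":0},{"x":-0.5,"y":0,"z":0,"turn":0},{"x":-0.5,"y":0,"z":0,"turn":0}]'
python3 -m crank '[{"x":-0.5,"y":0,"z":-0.1,"turn":0},{"x":-0.5,"y":0,"z":-0.1,"turn":0},{"x":-0.5,"y":0,"z":-0.2,"turn":0},{"x":-0.5,"y":0,"z":-0.2,"turn":0},{"x":-0.5,"y":0,"z":-0.2,"turn":0}]'
python3 - <<'E'
from h import *
go(20,-30,160)
p,d=manip.grab_frame("side");cv2.imwrite("pics/g.png",cv2.resize(p[130:280,180:380,::-1],None,fx=4,fy=4,interpolation=2))
E
```

```text
time: 5.65
tool_pos: [0.5254, -0.0085, 0.1525]
tool_rot: [-0.002, -0.174, 0.985, -0.0]
contact_force: [-14.0, -4.6, 12.8]
gripper_width: -0.003
grasp_force: 7.4
time: 6.15
tool_pos: [0.5498, 0.0005, 0.1603]
tool_rot: [0.0, -0.174, 0.985, 0.0]
contact_force: [-0.6, -0.6, 0.2]
gripper_width: 0.004
grasp_force: 0.4
t 6.15 local mm [ -5.  -29.9 160.3] F [-0.63 -0.59  0.22] grip 0.00
shift cm [-2.5  -0.01  0.03] turn 0.001 tilt [ 0.  0. -1.]
```

View pics/g.png

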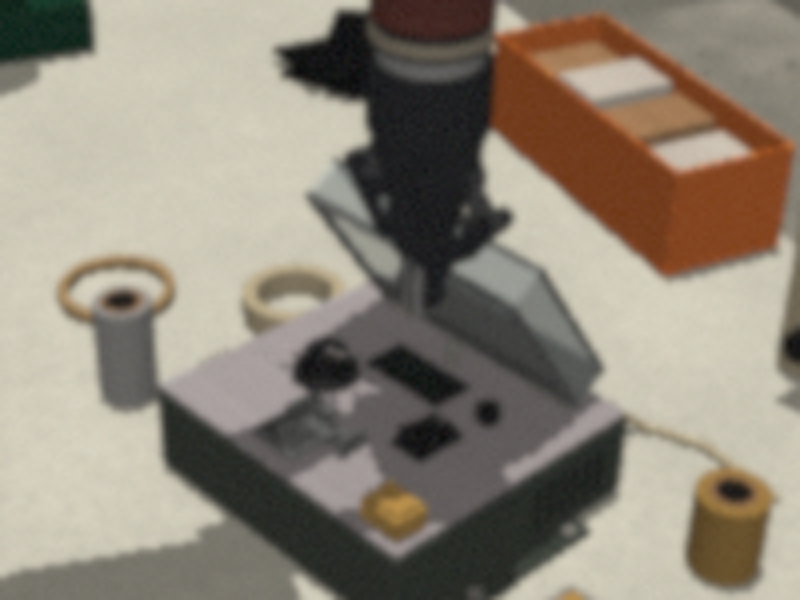

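The cover is at about 1 rad with the fingers on its front edge (about (430,280)). The first contact was firm, so I go slower.

```bash
python3 -m crank '[{"x":-0.2,"y":0,"z":-0.1,"turn":0},{"x":-0.3,"y":0,"z":-0.1,"turn":0},{"x":-0.3,"y":0,"z":-0.1,"turn":0}]'
python3 -m crank '[{"x":-0.3,"y":0,"z":-0.1,"turn":0},{"x":-0.3,"y":0,"z":0,"turn":0},{"x":-0.3,"y":0,"z":0,"turn":0}]'
python3 -m crank '[{"x":-0.3,"y":0,"z":-0.1,"turn":0},{"x":-0.3,"y":0,"z":0,"turn":0},{"x":-0.3,"y":0,"z":0,"turn":0}]'
python3 -m crank '[{"x":-0.3,"y":0,"z":-0.1,"turn":0},{"x":-0.3,"y":0,"z":0,"turn":0},{"x":-0.3,"y":0,"z":0,"turn":0}]'
```

```text
time: 6.5
tool_pos: [0.5569, 0.0031, 0.1632]
tool_rot: [-0.0, -0.174, 0.985, 0.0]
contact_force: [-0.7, -0.7, 0.4]
gripper_width: -0.0
grasp_force: 0.2
time: 6.8
tool_pos: [0.5655, 0.0062, 0.1643]
tool_rot: [0.0, -0.174, 0.985, -0.0]
contact_force: [-0.9, -0.9, -0.3]
gripper_width: 0.004
grasp_force: 0.1
time: 7.1
tool_pos: [0.574, 0.0092, 0.1653]
tool_rot: [0.0, -0.174, 0.985, -0.0]
contact_force: [0.3, 0.6, -0.4]
gripper_width: -0.002
grasp_force: 0.1
time: 7.4
tool_pos: [0.5825, 0.0123, 0.1664]
tool_rot: [0.0, -0.174, 0.985, -0.0]
contact_force: [0.1, -0.3, 0.0]
gripper_width: -0.003
grasp_force: 0.0
```

```bash
python3 -m crank '[{"x":-0.4,"y":0,"z":0,"turn":0},{"x":-0.4,"y":0,"z":0,"turn":0},{"x":-0.4,"y":0,"z":0,"turn":0},{"x":-0.4,"y":0,"z":0,"turn":0},{"x":-0.4,"y":0,"z":0,"turn":0}]'
python3 -m crank '[{"x":0,"y":0,"z":0,"turn":0},{"x":0,"y":0,"z":0,"turn":0},{"x":0,"y":0,"z":0,"turn":0},{"x":0,"y":0,"z":0,"turn":0},{"x":0,"y":0,"z":0,"turn":0}]'
python3 - <<'E'
from h import *
go(-33,-50,100)
p,d=manip.grab_frame("side");cv2.imwrite("pics/i.png",cv2.resize(p[130:280,180:380,::-1],None,fx=4,fy=4,interpolation=2))
P=cloud("side",d);q=P.reshape(-1,3);l=q[:,:2]-C;L=np.c_[l@ex,l@ey,q[:,2]]*1e3
k=(L[:,2]>115)&(abs(L[:,1])<93)&(L[:,0]>80)&(L[:,0]<200);print(k.sum(),np.percentile(L[k],[2,50,98],axis=0).round())
E
```

```text
time: 7.9
tool_pos: [0.6013, 0.0192, 0.1663]
tool_rot: [0.0, -0.174, 0.985, 0.0]
contact_force: [0.3, 0.4, -0.1]
gripper_width: -0.008
grasp_force: 0.0
time: 8.4
tool_pos: [0.6009, 0.019, 0.1663]
tool_rot: [0.0, -0.174, 0.985, -0.0]
contact_force: [0.7, 0.1, 0.8]
gripper_width: -0.001
grasp_force: 0.0
t 8.40 local mm [ 49.4 -29.9 166.3] F [0.71 0.14 0.8 ] grip -0.00
shift cm [ 8.24 -2.    6.63] turn 0.001 tilt [ 0. -0. -1.]
816 [[ 97. -93. 116.]
 [138. -34. 146.]
 [156.  92. 200.]]
```

View pics/i.png

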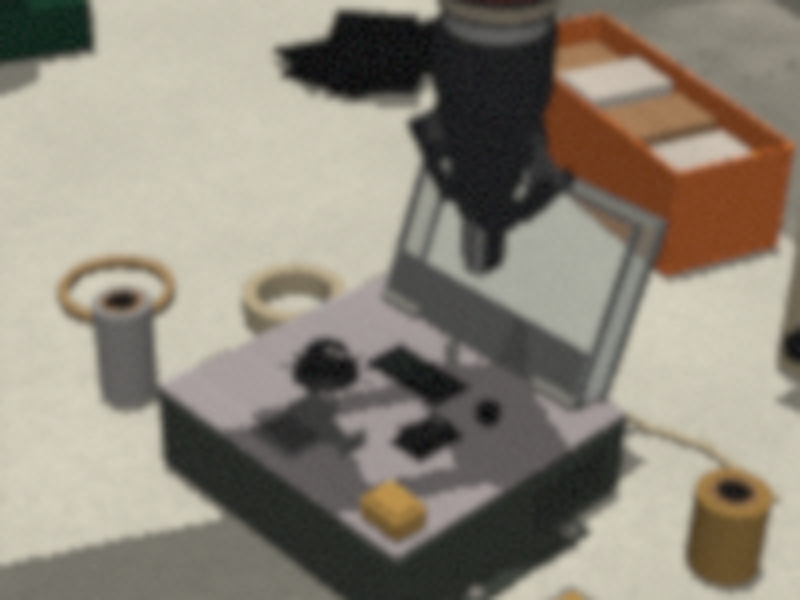

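The cover lies fully back: its top reaches x≈156 mm, as expected for 1.92 rad. The switch is free at about (425,435). I move over its near end and go down.

```bash
python3 -m crank '[{"x":2,"y":0,"z":0,"turn":0},{"x":2.2,"y":-1,"z":0,"turn":0},{"x":2,"y":-1,"z":2,"turn":0},{"x":2,"y":0,"z":2,"turn":0},{"x":0,"y":0,"z":2,"turn":0}]'
python3 -m crank '[{"x":0,"y":0,"z":0.6,"turn":0},{"x":0,"y":0,"z":0.6,"turn":0},{"x":0,"y":0,"z":0.2,"turn":0},{"x":0,"y":0,"z":0,"turn":0},{"x":0,"y":0,"z":0,"turn":0}]'
python3 -c "
from h import *
go(-33,-50,80)"
```

```text
time: 8.95
tool_pos: [0.5292, -0.0285, 0.1056]
tool_rot: [-0.0, -0.173, 0.985, -0.0]
contact_force: [-0.4, 0.8, -0.5]
gripper_width: 0.002
grasp_force: 0.0
time: 9.45
tool_pos: [0.5316, -0.0277, 0.0932]
tool_rot: [0.001, -0.174, 0.985, -0.0]
contact_force: [-0.2, -0.5, -0.6]
gripper_width: -0.0
grasp_force: 0.0
t 9.45 local mm [-31.7 -50.2  93.2] F [-0.23 -0.48 -0.58] grip -0.00
shift cm [0.13 0.02 1.32] turn 0.001 tilt [ 0.002 -0.    -1.   ]
```

```bash
python3 -m crank '[{"x":0.1,"y":0,"z":0.4,"turn":0},{"x":0,"y":0,"z":0.4,"turn":0},{"x":0,"y":0,"z":0.2,"turn":0},{"x":0,"y":0,"z":0,"turn":0}]'
python3 -m crank '[{"x":0,"y":0,"z":0.1,"turn":0},{"x":0,"y":0,"z":0.1,"turn":0},{"x":0,"y":0,"z":0,"turn":0}]'
python3 -m crank '[{"x":0,"y":0,"z":0.1,"turn":0},{"x":0,"y":0,"z":0,"turn":0}]'
```

```text
time: 9.85
tool_pos: [0.5296, -0.0281, 0.082]
tool_rot: [-0.0, -0.174, 0.985, 0.0]
contact_force: [-0.7, -0.4, 0.8]
gripper_width: 0.001
grasp_force: 0.3
time: 10.15
tool_pos: [0.5298, -0.028, 0.08]
tool_rot: [0.0, -0.174, 0.985, 0.0]
contact_force: [0.4, 0.3, 0.8]
gripper_width: -0.003
grasp_force: 0.0
time: 10.35
tool_pos: [0.5298, -0.0281, 0.0791]
tool_rot: [-0.0, -0.174, 0.985, 0.0]
contact_force: [0.3, 0.7, 0.8]
gripper_width: 0.002
grasp_force: 0.0
```

```bash
python3 -m crank '[{"x":0,"y":0,"z":0.1,"turn":0},{"x":0,"y":0,"z":0,"turn":0}]'
python3 -m crank '[{"x":0,"y":0,"z":0.1,"turn":0},{"x":0,"y":0,"z":0,"turn":0}]'
```

```text
time: 10.55
tool_pos: [0.5299, -0.0281, 0.0789]
tool_rot: [-0.0, -0.174, 0.985, 0.0]
contact_force: [-2.5, 0.7, 4.3]
gripper_width: -0.003
grasp_force: 2.1
time: 10.75
tool_pos: [0.53, -0.0281, 0.0788]
tool_rot: [-0.0, -0.174, 0.985, 0.0]
contact_force: [-5.3, -0.3, 8.2]
gripper_width: -0.004
grasp_force: 4.9
```

The fingers meet a firm stop at z≈79 mm, the on height. I withdraw and check.

```bash
python3 -m crank '[{"x":0,"y":0,"z":-1,"turn":0},{"x":0,"y":0,"z":-2,"turn":0},{"x":0.5,"y":0,"z":-3,"turn":0},{"x":2,"y":0,"z":-4,"turn":0},{"x":4,"y":0,"z":-3,"turn":0}]'
python3 -m crank '[{"x":4,"y":0,"z":-1,"turn":0},{"x":4,"y":0,"z":0,"turn":0},{"x":2,"y":0,"z":0,"turn":0},{"x":0,"y":0,"z":0,"turn":0},{"x":0,"y":0,"z":0,"turn":0}]'
python3 - <<'E'
from h import *
go(0,0,200)
a=[]
for n in("scene","side"):
    p,d=manip.grab_frame(n);P=cloud(n,d);q=P.reshape(-1,3);l=q[:,:2]-C;L=np.c_[l@ex,l@ey,q[:,2]]*1e3
    for nm,x,y in(("near",-27,-50),("far",-3,-50),("top by switch",-45,-50),("tab",-96,0),("hook",-76,0)):
        k=(abs(L[:,0]-x)<4)&(abs(L[:,1]-y)<8)&(L[:,2]>50)&(L[:,2]<110);print(n,nm,k.sum(),np.median(L[k,2]).round(1) if k.any() else None)
    k=(L[:,2]>115)&(abs(L[:,1])<93)&(L[:,0]>80)&(L[:,0]<200);print("cover",np.percentile(L[k,0],98).round())
    v,u=(130,180) if n=="side" else (130,170)
    a.append(cv2.resize(p[v:v+150,u:u+100 if 0 else u+190,::-1],(400,316),interpolation=2))
cv2.imwrite("pics/j.png",np.hstack(a))
E
```

```text
time: 11.25
tool_pos: [0.4698, -0.0504, 0.2102]
tool_rot: [0.002, -0.175, 0.985, -0.001]
contact_force: [0.3, -0.8, 1.3]
gripper_width: 0.0
grasp_force: 0.0
time: 11.75
tool_pos: [0.3752, -0.0846, 0.2176]
tool_rot: [0.001, -0.173, 0.985, -0.0]
contact_force: [0.0, 0.4, 0.0]
gripper_width: 0.004
grasp_force: 0.0
t 11.75 local mm [-198.2  -50.3  217.6] F [0.04 0.43 0.04] grip 0.00
shift cm [-19.82   5.03   1.79] turn 0.000 tilt [ 0.002 -0.    -1.   ]
scene near 23 79.3
scene far 23 81.3
scene top by switch 22 70.4
scene tab 21 88.2
scene hook 20 87.7
cover 159.0
side near 13 77.2
side far 16 81.0
side top by switch 13 69.6
side tab 22 86.0
side hook 12 85.8
cover 155.0
```

View pics/j.png

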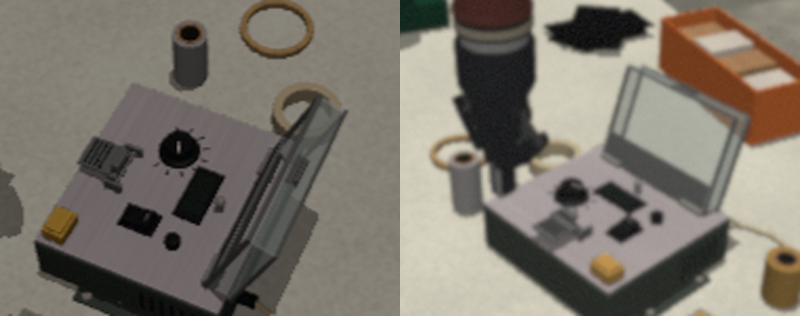

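The rocker's near end (78 mm) is now below its far end (81 mm), so it is on. The tab is back at 87 mm, the cover lies open (about (290,190) and (680,140) in the two views), and the things lying around have not moved.

```bash
python3 -c "
from plant import manip
print(manip.job_done())"
```

```text
the job is handed in; nothing more can be done
None
```

I pressed the tab, pushed the cover fully back and pressed the rocker to on, then handed the job in after about 12 s. My last check showed the heater on, the cover open and the tab back up. One close call: the wrist sensor read about 19 N when the fingers first met the cover, just under the 20 N limit, and the hand-in call returned no verdict.

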